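True up a frame corner with a try square

TASK

The loose side of the aluminium frame corner leans inwards. Take the try square by its wooden grip, lay it inside the corner and press it gently against both inside faces, so that the loose side is pushed out until the corner is square and the square sits flush on both faces without gaps; never press harder than 20 N, and keep it there for a good second. Then lay the square back flat in the middle of its cork mat; push the loose side only with the square, not with the fingers, and do not disturb the things around.

Things in the scene. Friction and masses are not known exactly. Their poses are not given: they have to be found in the camera images.
- square: Loose try square lying flat, 250 g. Origin: on its underside below the middle of the grip. Wooden stock: bar along y, x -9 to +9, y -53 to +53 mm, 12 mm high. Steel blade: bar along -x, y +40 to +55, x -103 to -9 mm, 8 mm high. The faces that bear on the frame, at right angles: the stock's outer face x = +9 mm (on the fixed side) and the blade's outer edge y = +55 mm (on the loose side).
- square_grip (a point): Point to take on the square's upright wooden grip, 42 mm above the underside. The grip stands on the middle of the stock: 16 mm thick along the square's x, 46 mm long along its y, from 12 to 53 mm above the underside. Take it from above, fingers closing along the square's x; fingertips 20 mm or more above the underside pass clear over the 16 mm high frame sides.
- frame: Plywood board fixed to the worktop, 198 (x) x 170 (y) x 10 mm, carrying two frame sides. Origin on the board's top (10 mm above the worktop). The inside of the corner is where x and y are negative (board x -162 to +36, y -143 to +27 mm). Once in place the square's axes are parallel to these and its origin is at y -55, z 0 and x -9 to -23 mm, depending on the fixed side's facing strip.
- fixed_side: Aluminium bar on the board, axes and origin of the frame, with a firm 16 mm high facing strip on two pins before it (y -137 to -3 mm). The strip's inside face, on which the stock bears, is a plane x = 0 to -14 mm, set differently each time, not measured: feel for it. About 7 N here keeps the stock flush (under 5 N it twists off); 13 to 18 N in all along +y, half of it friction, seats the blade.
- loose_side: Aluminium bar, 18 mm thick, 16 mm high, turning about an upright screw (its origin; at x -10, y +9 mm of the frame). It runs 130 mm along its own -x; its inside face is y = -9 mm. Square when its axes are parallel to the frame's; starts turned inwards 0.07 to 0.15 rad (about +z). Stiff: stays where left, turns when 2 to 3 N press 100 mm from the screw; has no stop at square.
- mat: Cork mat fixed to the worktop, 170 x 170 mm, 4 mm thick, on which the square lies at the start. Origin: middle of its underside, on the worktop.
- tape_roll: Roll of green tape lying flat, 64 mm across, 20 mm high; origin in the middle of its underside. Leave it alone.
- bit_block: Small wooden block with upright cutter bits, 40 x 90 x 47 mm; origin in the middle of its underside. Leave it alone.
- green_jar: White jar with a green lid, 49 mm across, 50 mm high; origin in the middle of its underside. Leave it alone.

How it is judged:
On the way:
1. the square, flat on the board, is pressed against both inside faces at once, flush on both (each within 0.02 rad, with at least 1.5 N on each), and held so for 0.8 s (contact force between square and fixed_side above 1.5 N and contact force between square and loose_side above 1.5 N and angle between the x axis of square and the x axis of frame, either way round below 0.02 rad and angle between the x axis of square and the x axis of loose_side, either way round below 0.02 rad and angle between square's own z axis and vertical below 0.06 rad and z of square in the frame of frame below 0.006 m and x of square in the frame of frame below -0.006 m and y of square in the frame of frame below -0.052 m), for 0.8 s.
At the end, for the whole second after the job is handed in: The loose side stands at a right angle to the fixed side (within 0.02 rad) and the square lies flat and still on the cork mat, grip upright, its origin within 50 mm of the mat's middle (angle between the x axis of loose_side and the x axis of frame, either way round below 0.02 rad and horizontal distance between square and mat below 0.05 m and height (world z) of square between 0.001 and 0.008 m and angle between square's own z axis and vertical below 0.05 rad and linear speed of square below 0.02 m/s); the robot touches nothing.
It fails at once if the square is pressed or knocked against either side of the frame with more than 20 N (contact force between square and fixed_side above 20 N or contact force between square and loose_side above 20 N).
It fails at once if the fingers or arm push the loose side (more than 1 N) (contact force between any of the fingers, the arm and loose_side above 1 N).
It fails at once if a bystander is moved by more than 20 mm (distance of any of tape_roll, bit_block, green_jar from where it was at the start of the episode above 0.02 m).
It also fails if it takes over 67 s, if anything falls off the work surface, if the arm or the gripper's body presses on something with over 40 N, if the wrist force passes 120 N, or if a joint passes its speed limit or range.

ROBOT

A 6-joint arm with a two-finger parallel gripper is mounted at the origin on a cart in front of the work surface, level with it; the furniture and walls round the work are solid. World frame = base frame: x ahead of the robot, y to its left, z up, the work surface at z = 0. Lengths are in m, angles in rad, forces in N, time in s.
With the tool pointing down it reaches from about 0.325 to 0.85 m from the base axis. Payload 4.4 kg.
Tool frame: the origin (TCP) lies midway between the tips of the shut fingers; the grasp point (between the pads) lies 19 mm behind it; z points along the fingers, y is the line along which they close (so a half turn about z gives the same grasp; the last joint's range is limited). The gripper opens to 94 mm and grips with 3 to 60 N. Pads are 16 mm wide; open, the fingers measure 119 mm over their backs; the gripper's body (75 mm by 177 mm) begins 78 mm behind the grasp point.
Start: joints at [-1.294, 0.207, 1.542, -0, 1.393, -0.15], TCP at [0.238, -0.523, 0.205] pointing down, gripper open.
Joint ranges: [-2.73, 2.73], [-0.86, 2.22], [0.23, 2.46], [-1.11, 4.25], [0.08, 2.63], [-2.82, 2.82]. Speed limits (rad/s): [2.79, 2.79, 3.14, 3.14, 3.14, 3.14].

INTERFACE

Orientations are given as [roll, pitch, yaw] about the fixed x, y, z axes, in that order (R = Rz(yaw) Ry(pitch) Rx(roll)).
In Python, from rig import bot gives the robot as it stands.
- The arm moves only by the tool step_arm, never from a script. Its argument "steps" is a list of rows, each a list of 5 numbers: the shift along the tool's x, y, z in m, then the turn about the tool's z in rad, then the opening, from -1 (shut) to 1 (fully open). In form: [[tx, ty, tz, spin, claw], ...]. A call has 1 to 8 rows; each row is the pose to reach, as a shift and turn from the pose commanded when the call began, along the tool's axes at that moment; what a row does not reach only later rows make up. A row lasts 1/12 s, in which the tool goes at most 41.7 mm and 7.16 degrees, less where a joint would pass 70% of its speed; a pose out of reach is approached as far as the arm can. A call with a gripper value outside its range is refused whole. The fingers move at their own pace and stop on an object; "squeeze" is the grip in N (left out, the last holds). Time passes only in rows, so rows that repeat a pose let the fingers close. It gives the time, the measured TCP pose, the force, the opening and the grip force at its end, in the units of the state.
- bot.state(): the state, without advancing time (a new reading comes with each control period).
- bot.capture(name): name is "side" or "top"; returns the picture (400x640x3 uint8, blue, green, red); there is no depth.
- bot.get_calibration(name): a dict with "mtx" (3x3 intrinsics, pixels), "k1" (the pictures are not rectified: a ray, as slopes to the right and down, at radius r is drawn at 1 + k1 r^2 times it, then the intrinsics apply), "R" (3x3) and "t" (3): a world point X has camera coordinates R X + t. Camera axes: x right, y down, z forward; pixel columns grow to the right and rows downward; lengths in m; the calibration is good to about 2 mm. A picture is of the moment at which its call begins. get_calibration takes no time and is no camera call.
- bot.finish_job(): hands the job in; it is judged then, once.
The state is a dict: "t": time; "q": joint angles; "qd": joint speeds; "tau": joint torques, N m; "ee_pos": TCP position; "tool_rot": TCP orientation; "contact_force": force on the tool from outside, world axes, zero at the start; "torque": the same for the moment, N m; "grip_width": finger opening in m; "grip_force": force on a finger pad.
Only numpy, scipy, OpenCV 4.12 (cv2) and the standard library are available. Lean on these libraries where they do the work, as an engineer would, in place of code of your own. Each camera call takes 0.05 s, during which the arm holds its last target. There are 200 camera calls.

## Working session

There is one attempt and no reset: what is moved stays moved. The work goes in short steps, Python scripts to look and compute and a tool call to move; the robot and the scene stay as the last step left them, time stands still between calls to the robot, and variables do not carry over. Pictures are saved under pics/ and viewed, at most 10 in all, crops included, and the job is handed in when it is done.

Besides the shell and the picture viewer there is one more tool, called after "Call:" by a JSON object that holds its "api" and its "payload". step_arm: Moves the arm, as the interface text tells. Its arguments: {"type":"object","properties":{"steps":{"type":"array","items":{"type":"array","items":{"type":"number"}}},"squeeze":{"type":"number"}},"required":["steps"]}

```bash
mkdir -p pics; ls
python3 - <<'E'
from rig import bot
import cv2
for n in("top","side"):
    cv2.imwrite(f"pics/{n}0.png",bot.capture(n)); c=bot.get_calibration(n); print(n,c)
s=bot.state(); print(s)
E
```

```text
pics
top {'mtx': array([[416.60805645,   0.        , 322.98992168],
       [  0.        , 416.60805645, 200.35845449],
       [  0.        ,   0.        ,   1.        ]]), 'k1': 0.0028369117465652633, 'R': array([[-0.02413848, -0.9997075 , -0.00149868],
       [-0.98967769,  0.02410809, -0.14126882],
       [ 0.14126362, -0.0019268 , -0.98997014]]), 't': array([0.06277134, 0.5645507 , 1.04562909])}
side {'mtx': array([[380.44615125,   0.        , 320.29426353],
       [  0.        , 380.44615125, 198.53188497],
       [  0.        ,   0.        ,   1.        ]]), 'k1': -0.09139492376167498, 'R': array([[ 9.99994563e-01,  1.95447851e-03,  2.65596571e-03],
       [ 3.29703108e-03, -6.07502569e-01, -7.94310870e-01],
       [ 6.10424655e-05,  7.94315308e-01, -6.07505710e-01]]), 't': array([-0.55669982,  0.05776202,  0.84454675])}
{'t': 0.1, 'q': array([-1.29449283e+00,  2.07333394e-01,  1.54280144e+00,  6.82430286e-06,
        1.39353836e+00, -1.50471033e-01]), 'qd': array([ 0.00282647, -0.00224222, -0.00326398,  0.00106731, -0.00129103,
        0.00088519]), 'tau': array([ 1.98475612e-05, -3.71863604e+01, -2.82292038e+01,  7.01081939e-02,
        3.10994312e-02, -4.81123868e-05]), 'ee_pos': array([ 0.23781639, -0.52270227,  0.20441232]), 'tool_rot': array([-3.13953662e+00, -3.18520402e-04,  4.26772987e-01]), 'contact_force': array([ 0.20288675, -0.12642704, -0.57747142]), 'torque': array([-0.00970406, -0.01870324,  0.01417104]), 'grip_force': 0.0, 'grip_width': 0.09426439264383799}
```

View pics/top0.png

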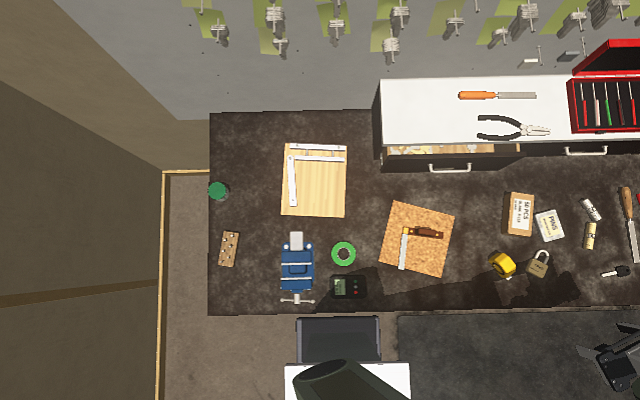

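View pics/side0.png

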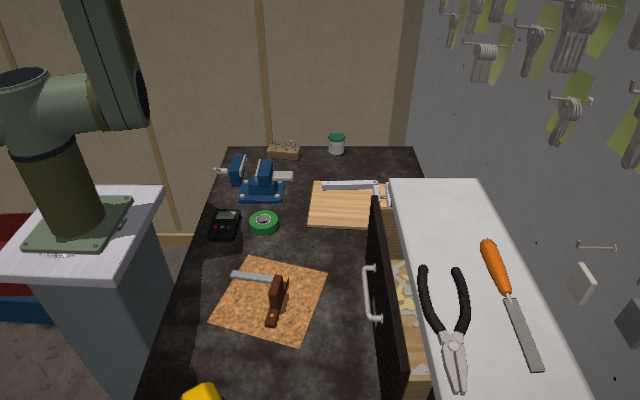

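The top view shows the board at (281–347, 143–217), with the fixed side along its upper edge and the loose side on its left. The square is on the mat, its grip near (430, 233) and its blade running down to (402, 270). I'll zoom in to get accurate corners.

Run:
```python
import cv2,numpy as np
im=cv2.imread("pics/top0.png")
a=cv2.resize(im[138:222,272:356],None,fx=4.7,fy=4.7,interpolation=cv2.INTER_CUBIC)
b=cv2.resize(im[196:280,374:458],None,fx=4.7,fy=4.7,interpolation=cv2.INTER_CUBIC)
cv2.imwrite("pics/top0z.png",np.hstack([a,b]))
s=cv2.imread("pics/side0.png")
cv2.imwrite("pics/side0z.png",cv2.resize(s[170:350,200:400],None,fx=3.3,fy=3.3,interpolation=cv2.INTER_CUBIC))
```

```text
(no output)
```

View pics/top0z.png

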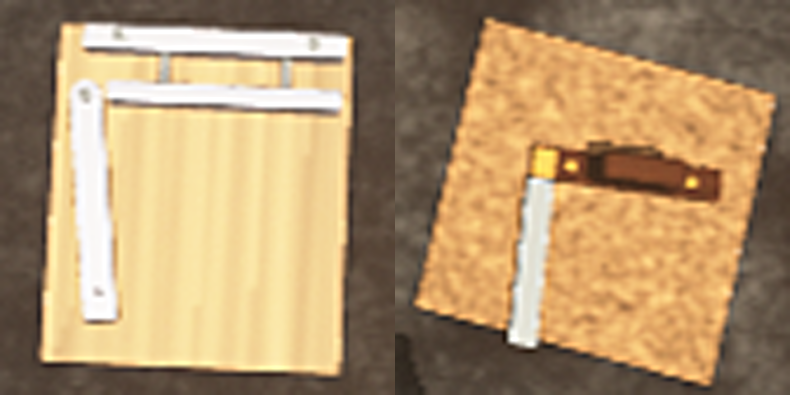

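View pics/side0z.png

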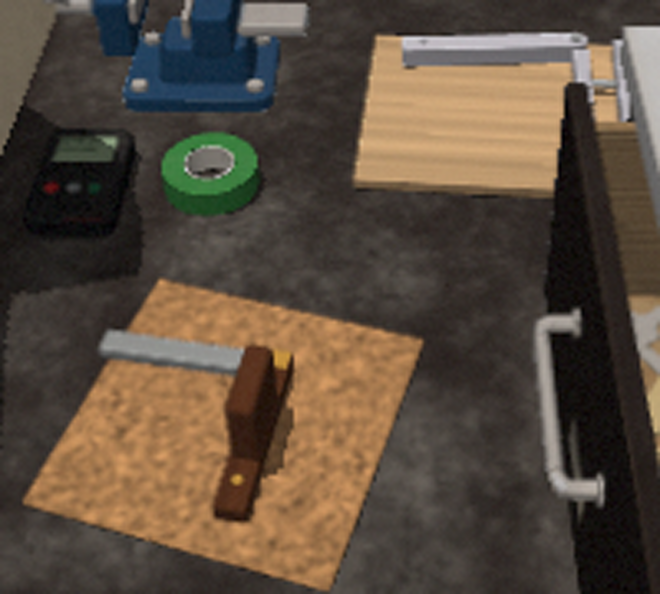

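The zoomed crops show the board corners, the facing strip (crop 107–340, 82–112), the loose side, and the square's stock and blade. Next I turn these into world positions.

```bash
cat > h.py <<'E'
import numpy as np,cv2
from rig import bot
def ray(n,uv):
    c=bot.get_calibration(n);K=c["mtx"]
    p=cv2.undistortPoints(np.array([[uv]],float),K,np.array([c["k1"],0,0,0,0.]))[0,0]
    return -c["R"].T@c["t"], c["R"].T@np.array([p[0],p[1],1])
def onz(n,uv,z):
    o,d=ray(n,uv); return (o+d*(z-o[2])/d[2])[:2]
def crop(pts,x0,y0,s): return [((x+.5)/s-.5+x0,(y+.5)/s-.5+y0) for x,y in pts]
E
python3 - <<'E'
from h import *
np.set_printoptions(precision=4,suppress=True)
P=lambda pts,x0,y0,z:np.array([onz("top",p,z) for p in crop(pts,x0,y0,4.7)])
ang=lambda v:np.arctan2(v[1],v[0])
b=P([(62,22),(353,37),(341,375),(40,360)],272,138,.01); print("board",b,[np.linalg.norm(b[i]-b[i-1]) for i in range(4)],
 "yaw",ang(b[0]-b[3]),ang(b[1]-b[2]),ang(b[0]-b[1])-np.pi/2,ang(b[3]-b[2])-np.pi/2, "mid",b.mean(0))
s=P([(107,82),(341,90),(340,112),(107,102)],272,138,.026);print("strip",s,"yaw",ang(s[0]-s[1])-np.pi/2,ang(s[3]-s[2])-np.pi/2)
f=P([(84,25),(349,36),(347,60),(84,47)],272,138,.026);print("bar",f,ang(f[0]-f[1])-np.pi/2,ang(f[3]-f[2])-np.pi/2)
l=P([(84,92),(98,293),(83,320),(116,319),(103,90)],272,138,.026);print("loose",l,"yaw",ang(l[0]-l[1]), ang(l[4]-l[3]))
m=P([(487-395,18),(775-395,96),(712-395,384),(415-395,304)],374,196,.004);print("mat",m,m.mean(0))
q=P([(532-395,145),(721-395,170),(719-395,200),(529-395,177)],374,196,.016);print("stock",q,"yaw",ang(q[0]-q[1])-np.pi/2,ang(q[3]-q[2])-np.pi/2,"mid",q.mean(0))
w=P([(527-395,178),(507-395,343),(537-395,348),(553-395,181)],374,196,.012);print("blade",w,"yaw",ang(w[0]-w[1]),ang(w[3]-w[2]))
# bystanders
im=cv2.imread("pics/top0.png");
for n,uv in(("tape",(343,253)),("jar",(218,191)),("vise",(297,270)),("drawer",(388,150))):print(n,onz("top",uv,.02))
E
```

```text
board [[ 0.7331  0.1495]
 [ 0.7199 -0.0194]
 [ 0.523  -0.0063]
 [ 0.5357  0.1642]] [np.float64(0.19790184782834455), np.float64(0.16941676685774482), np.float64(0.1973555503153984), np.float64(0.17093724068374302)] yaw -0.0743375869092591 -0.06662875278223654 -0.07758320900534676 -0.07432413352145417 mid [0.6279 0.072 ]
strip [[ 0.6925  0.1228]
 [ 0.6846 -0.0105]
 [ 0.6717 -0.0096]
 [ 0.6808  0.123 ]] yaw -0.05956404216756206 -0.06841922911465925
bar [[ 0.7263  0.1355]
 [ 0.7161 -0.0161]
 [ 0.702  -0.0145]
 [ 0.7134  0.1357]] -0.06727370178740344 -0.07530676641344014
loose [[0.687  0.136 ]
 [0.571  0.1296]
 [0.5559 0.1382]
 [0.556  0.1197]
 [0.6879 0.1252]] yaw 0.054974186278430176 0.04110613343505615
mat [[ 0.569  -0.1401]
 [ 0.5201 -0.3019]
 [ 0.3597 -0.2556]
 [ 0.4078 -0.0919]] [ 0.4642 -0.1974]
stock [[ 0.4946 -0.1598]
 [ 0.4781 -0.265 ]
 [ 0.4613 -0.2627]
 [ 0.4767 -0.1572]] yaw -0.15637588446764505 -0.14490931836290977 mid [ 0.4777 -0.2112]
blade [[ 0.4764 -0.1568]
 [ 0.3852 -0.1411]
 [ 0.3821 -0.1576]
 [ 0.4744 -0.1713]] yaw -0.17118578352181554 -0.14809407881257497
tape [0.4289 0.0002]
jar [0.6008 0.328 ]
vise [0.3881 0.1208]
drawer [ 0.7018 -0.1298]
```

Call:
{"api": "step_arm", "payload": {"steps": [[0.35,-0.184,0.045,-0.989,0.2],[0.347,-0.184,0.045,-0.989,0.2],[0.347,-0.184,0.045,-0.989,0.2],[0.347,-0.184,0.045,-0.989,0.2],[0.347,-0.184,0.045,-0.989,0.2],[0.347,-0.184,0.045,-0.989,0.2],[0.347,-0.184,0.045,-0.989,0.2],[0.347,-0.184,0.045,-0.989,0.2]], "squeeze": 50}}

```text
t: 0.77
ee_pos: [0.4407, -0.2591, 0.167]
tool_rot: [-3.141, -0.0, 1.422]
contact_force: [1.8, -0.4, 1.2]
grip_width: 0.0563
grip_force: 0.0
```

Call:
{"api": "step_arm", "payload": {"steps": [[0,0,0,0,0.2],[0,0,0,0,0.2]]}}

```text
t: 0.93
ee_pos: [0.4407, -0.2588, 0.1667]
tool_rot: [-3.14, -0.001, 1.42]
contact_force: [0.0, 0.1, -0.5]
grip_width: 0.0567
grip_force: 0.0
```

Call:
{"api": "step_arm", "payload": {"steps": [[0.0263,0.0148,0.02,0,0.2],[0.0526,0.0295,0.04,0,0.2],[0.0526,0.0295,0.075,0,0.2],[0.0526,0.0295,0.105,0,0.2],[0.0526,0.0295,0.125,0,0.2],[0.0526,0.0295,0.138,0,0.2],[0.0526,0.0295,0.1385,0,0.2],[0.0526,0.0295,0.1385,0,0.2]]}}

```text
t: 1.6
ee_pos: [0.4762, -0.2146, 0.0283]
tool_rot: [-3.14, -0.001, 1.413]
contact_force: [0.6, -0.1, 0.0]
grip_width: 0.0569
grip_force: 0.0
```

Run:
```python
from h import *
t=bot.capture("top")[170:290,360:470]; s=bot.capture("side")[230:350,200:340]
f=lambda i:cv2.resize(i,(int(i.shape[1]*3.2),384),interpolation=cv2.INTER_CUBIC)
cv2.imwrite("pics/g1.png",np.hstack([f(t),f(s)]))
print(bot.state()["ee_pos"],bot.state()["contact_force"])
```

```text
[ 0.47800151 -0.21523413  0.03016578] [-0.08809393 -0.21451168  0.47408656]
```

View pics/g1.png

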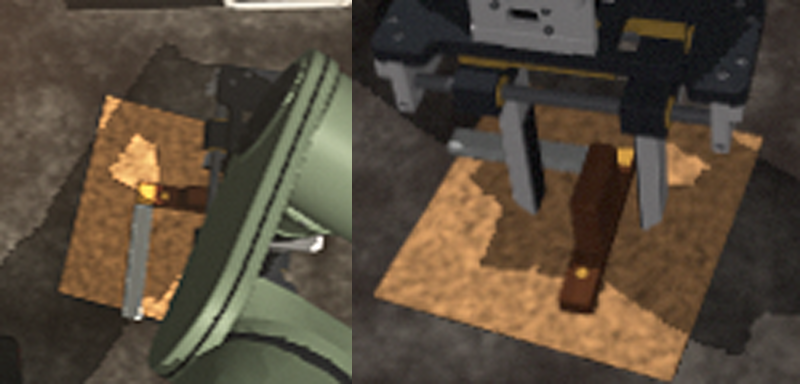

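The fingers straddle the grip, one on each side, so I'll close them and lift.

Call:
{"api": "step_arm", "payload": {"steps": [[0.003,0,0.001,0,-1],[0.003,0,0.001,0,-1],[0.003,0,0.001,0,-1],[0.003,0,0.001,0,-1],[0.003,0,0.001,0,-1],[0.003,0,0.001,0,-1],[0.003,0,0.001,0,-1],[0.003,0,0.001,0,-1]], "squeeze": 50}}

```text
t: 2.37
ee_pos: [0.4783, -0.2108, 0.0282]
tool_rot: [3.141, 0.0, 1.416]
contact_force: [1.4, 0.3, 0.7]
grip_width: 0.0152
grip_force: 50.0
```

Call:
{"api": "step_arm", "payload": {"steps": [[0.003,0,0.0,0,-1],[0,0,-0.03,0,-1],[0,0,-0.06,0,-1],[0,0,-0.08,0,-1],[0,0,-0.08,0,-1],[0,0,-0.08,0,-1]]}}

```text
t: 2.87
ee_pos: [0.4782, -0.2108, 0.1083]
tool_rot: [3.14, 0.001, 1.416]
contact_force: [-0.2, -0.1, -1.8]
grip_width: 0.0157
grip_force: 50.0
```

Run:
```python
from h import *
for i in range(3):
    bot.capture("top"); s=bot.state(); print(s["t"],s["ee_pos"],s["tool_rot"],s["contact_force"],s["torque"],s["grip_width"],s["grip_force"])
```

```text
2.9167 [ 0.47696109 -0.21004381  0.10677758] [-3.13973486e+00 -7.56979141e-04  1.41592092e+00] [ 0.43890847 -1.21550203 -2.57142977] [-0.12807591 -0.13319154 -0.02108005] 0.015605090385296198 49.98010218143463
2.9667 [ 0.47630502 -0.20963054  0.10593057] [-3.13794362e+00 -1.60914253e-03  1.41589508e+00] [-0.82678927  0.07719909 -2.32624093] [-0.09315749 -0.12203835 -0.05761113] 0.015737142701033578 49.98010575771332
3.0167 [ 0.47608345 -0.20947636  0.10556684] [-3.13719736e+00 -1.98207033e-03  1.41586689e+00] [ 0.32504576 -0.24915557 -2.66778005] [-0.04639751 -0.06038159  0.03944394] 0.01545946774757331 49.98013615608215
```

Call:
{"api": "step_arm", "payload": {"steps": [[0.04,0.005,0,-0.02,-1],[0.08,0.015,0,-0.04,-1],[0.119,0.03,0,-0.06,-1],[0.155,0.05,0,-0.083,-1],[0.19,0.07,0,-0.083,-1],[0.225,0.09,0,-0.083,-1],[0.26,0.11,0,-0.083,-1],[0.2825,0.129,0,-0.083,-1]]}}

```text
t: 3.68
ee_pos: [0.6482, 0.0523, 0.1051]
tool_rot: [-3.137, -0.001, 1.501]
contact_force: [-0.2, 0.5, -1.9]
grip_width: 0.0155
grip_force: 50.0
```

Call:
{"api": "step_arm", "payload": {"steps": [[0,0,0,0,-1],[0,0,0,0,-1],[0,0,0,0,-1]]}}

```text
t: 3.93
ee_pos: [0.647, 0.0482, 0.1055]
tool_rot: [-3.137, 0.001, 1.499]
contact_force: [-0.5, 0.1, -3.2]
grip_width: 0.0161
grip_force: 50.0
```

Run:
```python
from h import *
t=bot.capture("top")[120:240,260:380]; s=bot.capture("side")[130:250,280:420]
f=lambda i:cv2.resize(i,(int(i.shape[1]*3),360),interpolation=cv2.INTER_CUBIC)
cv2.imwrite("pics/g2.png",np.hstack([f(t),f(s)]))
s=bot.state();print(s["ee_pos"],s["tool_rot"],s["contact_force"])
```

```text
[0.64726226 0.04738862 0.1066011 ] [-3.13845985e+00  3.96310484e-04  1.49746632e+00] [ 0.04730969  0.42435581 -1.3703801 ]
```

View pics/g2.png

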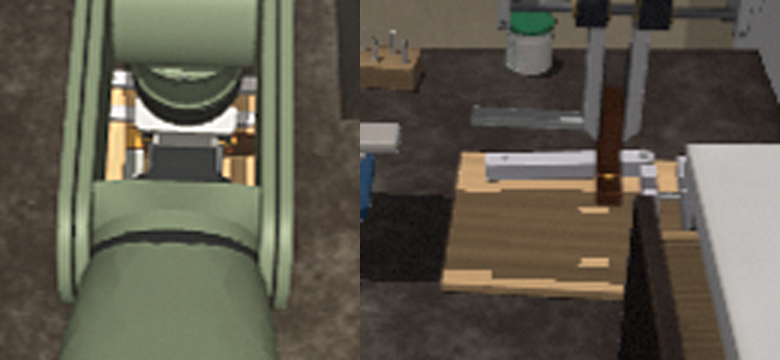

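The side view shows the square held level above the board, on the inner side of the loose bar. I'll lower it.

Call:
{"api": "step_arm", "payload": {"steps": [[0,0,0.025,0,-1],[0,0,0.05,0,-1],[0,0,0.063,0,-1],[0,0,0.066,0,-1],[0,0,0.068,0,-1],[0,0,0.068,0,-1]]}}

```text
t: 4.53
ee_pos: [0.6492, 0.048, 0.0405]
tool_rot: [3.141, -0.0, 1.498]
contact_force: [-0.6, -0.2, -2.6]
grip_width: 0.0158
grip_force: 50.0
```

Call:
{"api": "step_arm", "payload": {"steps": [[0,0,0.001,0,-1],[0,0,0.002,0,-1],[0,0,0.003,0,-1],[0,0,0.003,0,-1]]}}

```text
t: 4.87
ee_pos: [0.6494, 0.0485, 0.0377]
tool_rot: [3.14, -0.0, 1.499]
contact_force: [-0.1, -0.4, -1.9]
grip_width: 0.0156
grip_force: 50.0
```

```bash
cat > st.py <<'E'
from h import *
np.set_printoptions(precision=4,suppress=True)
O=np.array([.6949,.1253]);a=-.072;R=np.array([[np.cos(a),-np.sin(a)],[np.sin(a),np.cos(a)]])
F=[];T=[];X=[]
for i in range(6):
    bot.capture("side"); s=bot.state(); F.append(s["contact_force"]);T.append(s["torque"]);X.append(np.r_[s["ee_pos"],s["tool_rot"][2]])
F=np.mean(F,0);X=np.mean(X,0)
print(s["t"],"tcp",X,"frame xy",R.T@(X[:2]-O),"F frame",R.T@F[:2],F[2],"T",np.mean(T,0),s["tool_rot"])
E
python3 st.py
```

```text
5.1667 tcp [0.6491 0.0485 0.0373 1.4989] frame xy [-0.0402 -0.0799] F frame [-0.0785  0.1678] -2.419706885699496 T [-0.0611 -0.1049 -0.0013] [3.1415 0.     1.4989]
```

Call:
{"api": "step_arm", "payload": {"steps": [[0,0,0.001,0,-1],[0,0,0.002,0,-1],[0,0,0.003,0,-1],[0,0,0.003,0,-1]]}}

```text
t: 5.5
ee_pos: [0.6491, 0.0485, 0.0343]
tool_rot: [3.141, 0.0, 1.499]
contact_force: [-1.1, 0.1, 0.4]
grip_width: 0.0158
grip_force: 50.0
```

```bash
python3 st.py
```

```text
5.8 tcp [0.649  0.0485 0.0343 1.4988] frame xy [-0.0402 -0.0799] F frame [-0.8235  0.1323] 0.5495631464889127 T [-0.0644  0.0471  0.0003] [ 3.1414 -0.      1.4988]
```

Call:
{"api": "step_arm", "payload": {"steps": [[0,0.004,0,0,-1],[0,0.008,0,0,-1],[0,0.011,0,0,-1],[0,0.013,0,0,-1],[0,0.013,0,0,-1]]}}

```text
t: 6.22
ee_pos: [0.6622, 0.0477, 0.0343]
tool_rot: [-3.142, -0.0, 1.499]
contact_force: [-4.0, 0.6, 3.2]
grip_width: 0.0155
grip_force: 50.0
```

```bash
python3 st.py
```

```text
6.5167 tcp [0.6622 0.0477 0.0343 1.4988] frame xy [-0.027  -0.0798] F frame [-3.3532  0.9579] 4.474090306955836 T [ 0.1068  0.5724 -0.0082] [ 3.1409 -0.0002  1.4988]
```

Call:
{"api": "step_arm", "payload": {"steps": [[0,0.0,-0.0003,0,-1],[0,0.001,-0.0003,0,-1],[0,0.001,-0.0003,0,-1]]}}

```text
t: 6.77
ee_pos: [0.6623, 0.0476, 0.0343]
tool_rot: [-3.14, -0.0, 1.499]
contact_force: [-4.0, 1.7, 5.8]
grip_width: 0.0155
grip_force: 50.0
```

```bash
python3 st.py
```

```text
7.0667 tcp [0.6623 0.0476 0.0343 1.4988] frame xy [-0.0269 -0.0798] F frame [-4.7031  0.9752] 5.283939766802203 T [ 0.1592  0.8288 -0.0138] [-3.1401 -0.0001  1.4988]
```

Call:
{"api": "step_arm", "payload": {"steps": [[0,0.0005,0,0,-1],[0,0.001,0,0,-1],[0,0.001,0,0,-1]]}}

```text
t: 7.32
ee_pos: [0.6626, 0.0476, 0.0343]
tool_rot: [-3.139, -0.0, 1.499]
contact_force: [-6.3, 1.0, 6.2]
grip_width: 0.0155
grip_force: 50.0
```

```bash
python3 st.py
```

```text
7.6167 tcp [0.6627 0.0476 0.0343 1.4989] frame xy [-0.0265 -0.0798] F frame [-5.4246  0.6414] 6.233109574320967 T [ 0.1806  1.0769 -0.0132] [-3.1387 -0.      1.4989]
```

Call:
{"api": "step_arm", "payload": {"steps": [[0,0,-0.0005,0,-1],[0,0,-0.001,0,-1],[0,0,-0.001,0,-1]]}}

```text
t: 7.87
ee_pos: [0.6643, 0.047, 0.0346]
tool_rot: [3.141, 0.0, 1.499]
contact_force: [0.2, -0.6, -2.6]
grip_width: 0.0158
grip_force: 50.0
```

```bash
python3 st.py
python3 - <<'E'
from h import *
s=bot.capture("side")[160:220,300:400]
cv2.imwrite("pics/g3.png",cv2.resize(s,None,fx=7,fy=7,interpolation=cv2.INTER_CUBIC))
E
```

```text
8.1667 tcp [0.664  0.0472 0.0348 1.4986] frame xy [-0.0252 -0.0802] F frame [ 0.0966 -0.4534] -2.022860441085282 T [-0.0696 -0.1065  0.0152] [-3.1415  0.0001  1.4987]
```

View pics/g3.png

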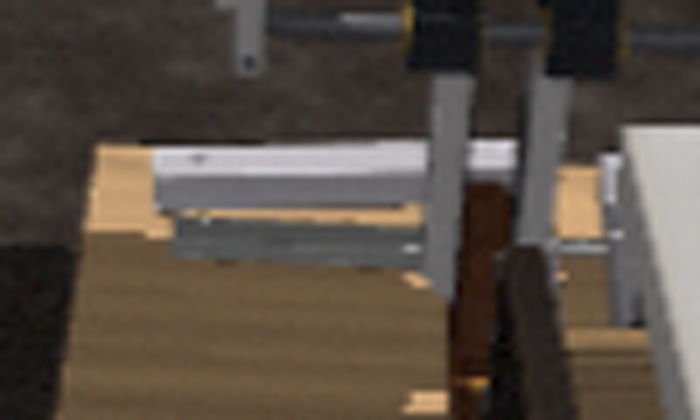

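The side view shows the blade just inside the loose bar, with the square level and clear. The resistance was board friction, and at this height it slides freely, so I'll keep feeling for the strip.

Call:
{"api": "step_arm", "payload": {"steps": [[0,0.0005,0,0,-1],[0,0.001,0,0,-1],[0,0.0015,0,0,-1],[0,0.0015,0,0,-1]]}}

```text
t: 8.55
ee_pos: [0.6656, 0.0473, 0.0354]
tool_rot: [3.141, 0.0, 1.499]
contact_force: [-0.2, -0.6, -2.5]
grip_width: 0.0159
grip_force: 50.0
```

```bash
python3 st.py
```

```text
8.85 tcp [0.6654 0.0473 0.0353 1.4988] frame xy [-0.0238 -0.0799] F frame [-0.0787 -0.036 ] -2.5638273310102524 T [-0.0898 -0.112  -0.011 ] [-3.1415  0.      1.4989]
```

Call:
{"api": "step_arm", "payload": {"steps": [[0,0.0005,0,0,-1],[0,0.001,0,0,-1],[0,0.0015,0,0,-1],[0,0.0015,0,0,-1]]}}

```text
t: 9.18
ee_pos: [0.667, 0.0472, 0.0354]
tool_rot: [3.141, -0.0, 1.499]
contact_force: [0.3, 0.1, -1.7]
grip_width: 0.0162
grip_force: 50.0
```

```bash
python3 st.py
```

```text
9.4833 tcp [0.6669 0.0472 0.0353 1.4988] frame xy [-0.0223 -0.0799] F frame [-0.036   0.2692] -2.025202094595555 T [-0.0473 -0.1167  0.0283] [ 3.1416 -0.      1.4988]
```

Call:
{"api": "step_arm", "payload": {"steps": [[0,0.0005,0,0,-1],[0,0.001,0,0,-1],[0,0.0015,0,0,-1],[0,0.0015,0,0,-1]]}}

```text
t: 9.82
ee_pos: [0.6686, 0.0471, 0.0353]
tool_rot: [3.141, 0.0, 1.499]
contact_force: [0.2, -0.8, -3.1]
grip_width: 0.016
grip_force: 50.0
```

```bash
python3 st.py
```

```text
10.1167 tcp [0.6684 0.0471 0.0353 1.4988] frame xy [-0.0208 -0.0799] F frame [-0.1018 -0.3194] -2.3756085749685787 T [-0.077  -0.1082 -0.0338] [-3.1416 -0.      1.4988]
```

Call:
{"api": "step_arm", "payload": {"steps": [[0,0.0005,0,0,-1],[0,0.001,0,0,-1],[0,0.001,0,0,-1]]}}

```text
t: 10.37
ee_pos: [0.6695, 0.047, 0.0354]
tool_rot: [3.141, -0.0, 1.499]
contact_force: [0.5, 1.1, -1.5]
grip_width: 0.0158
grip_force: 50.0
```

```bash
python3 st.py
```

```text
10.6667 tcp [0.6694 0.047  0.0353 1.4988] frame xy [-0.0198 -0.0799] F frame [0.0831 0.0596] -2.2327880717494857 T [-0.0658 -0.1197 -0.0183] [-3.1416 -0.      1.4988]
```

Call:
{"api": "step_arm", "payload": {"steps": [[0,0.0005,0,0,-1],[0,0.001,0,0,-1],[0,0.0015,0,0,-1],[0,0.0015,0,0,-1]]}}

```text
t: 11.0
ee_pos: [0.6702, 0.047, 0.0352]
tool_rot: [-3.14, 0.0, 1.499]
contact_force: [-2.2, -0.5, -1.3]
grip_width: 0.0157
grip_force: 50.0
```

```bash
python3 st.py
```

```text
11.3 tcp [0.6702 0.0469 0.0351 1.499 ] frame xy [-0.019  -0.0799] F frame [-2.6387 -0.4918] -0.9562102507671876 T [-0.0423  0.4573  0.0836] [-3.1402  0.0001  1.4989]
```

Call:
{"api": "step_arm", "payload": {"steps": [[0,0.0005,0,0,-1],[0,0.001,0,0,-1],[0,0.001,0,0,-1]]}}

```text
t: 11.55
ee_pos: [0.6703, 0.0469, 0.0351]
tool_rot: [-3.138, 0.0, 1.499]
contact_force: [-5.2, -0.1, 2.6]
grip_width: 0.0154
grip_force: 50.0
```

```bash
python3 st.py
```

```text
11.85 tcp [0.6703 0.0469 0.0351 1.499 ] frame xy [-0.0189 -0.08  ] F frame [-5.6902 -0.7783] 2.1111383603735985 T [-0.0346  1.1254  0.1346] [-3.138   0.0002  1.499 ]
```

Call:
{"api": "step_arm", "payload": {"steps": [[0,0.0003,0,-0.003,-1],[0,0.0006,0,-0.006,-1],[0,0.0006,0,-0.006,-1]]}}

```text
t: 12.1
ee_pos: [0.6704, 0.0469, 0.035]
tool_rot: [-3.137, 0.0, 1.505]
contact_force: [-6.9, 0.7, 2.1]
grip_width: 0.0159
grip_force: 50.0
```

```bash
python3 st.py
```

```text
12.4 tcp [0.6704 0.0469 0.035  1.5044] frame xy [-0.0188 -0.0799] F frame [-7.1173 -0.486 ] 2.0059242983839964 T [-0.0733  1.3161 -0.0769] [-3.1367  0.      1.5044]
```

Call:
{"api": "step_arm", "payload": {"steps": [[0.001,0,0,0,-1],[0.002,0,0,0,-1],[0.0035,0,0,0,-1],[0.005,0,0,0,-1],[0.0065,0,0,0,-1],[0.008,0,0,0,-1],[0.008,0,0,0,-1]]}}

```text
t: 12.98
ee_pos: [0.6708, 0.0525, 0.0346]
tool_rot: [-3.136, 0.004, 1.504]
contact_force: [-5.9, -5.5, 0.8]
grip_width: 0.0161
grip_force: 50.0
```

```bash
python3 st.py
```

```text
13.2833 tcp [0.6707 0.0525 0.0345 1.5043] frame xy [-0.0189 -0.0743] F frame [-6.152  -5.4106] 0.8311542404428499 T [-1.0487  1.2682 -0.0691] [-3.1364  0.0037  1.5043]
```

Call:
{"api": "step_arm", "payload": {"steps": [[0.001,0.0003,0,0,-1],[0.002,0.0003,0,0,-1],[0.003,0.0003,0,0,-1],[0.004,0.0003,0,0,-1],[0.005,0.0003,0,0,-1],[0.005,0.0003,0,0,-1]]}}

```text
t: 13.78
ee_pos: [0.6711, 0.0569, 0.0346]
tool_rot: [-3.136, 0.005, 1.504]
contact_force: [-7.2, -6.0, 1.0]
grip_width: 0.0153
grip_force: 50.0
```

```bash
python3 st.py
```

```text
14.0833 tcp [0.6711 0.0569 0.0346 1.5043] frame xy [-0.0188 -0.0699] F frame [-6.7253 -6.5534] 1.4003722909892093 T [-1.2711  1.4303 -0.0739] [-3.1357  0.0047  1.5043]
```

Call:
{"api": "step_arm", "payload": {"steps": [[0.001,0.0001,0,0,-1],[0.002,0.0002,0,0,-1],[0.003,0.0002,0,0,-1],[0.004,0.0002,0,0,-1],[0.005,0.0002,0,0,-1],[0.005,0.0002,0,0,-1]]}}

```text
t: 14.58
ee_pos: [0.6714, 0.0609, 0.0346]
tool_rot: [-3.135, 0.007, 1.504]
contact_force: [-9.0, -7.9, 2.2]
grip_width: 0.0157
grip_force: 50.0
```

```bash
python3 st.py
```

```text
14.8833 tcp [0.6714 0.0609 0.0346 1.5043] frame xy [-0.0188 -0.0659] F frame [-7.8428 -8.6609] 1.9720894902628034 T [-1.5961  1.595  -0.0514] [-3.1351  0.0062  1.5043]
```

Call:
{"api": "step_arm", "payload": {"steps": [[0.001,0,0,0,-1],[0.002,0,0,0,-1],[0.003,0,0,0,-1],[0.004,0,0,0,-1],[0.005,0,0,0,-1],[0.005,0,0,0,-1]]}}

```text
t: 15.38
ee_pos: [0.6716, 0.0655, 0.0347]
tool_rot: [-3.135, 0.007, 1.505]
contact_force: [-8.5, -8.5, 2.5]
grip_width: 0.0157
grip_force: 50.0
```

```bash
python3 st.py
```

```text
15.6833 tcp [0.6716 0.0655 0.0347 1.5045] frame xy [-0.0189 -0.0614] F frame [-7.8545 -9.6504] 2.645512696825655 T [-1.8268  1.6543 -0.0053] [-3.135   0.0071  1.5046]
```

Call:
{"api": "step_arm", "payload": {"steps": [[0.001,0,0,0,-1],[0.002,0,0,0,-1],[0.003,0,0,0,-1],[0.004,0,0,0,-1],[0.004,0,0,0,-1]]}}

```text
t: 16.1
ee_pos: [0.6719, 0.0695, 0.0347]
tool_rot: [-3.135, 0.007, 1.505]
contact_force: [-8.1, -9.2, 2.8]
grip_width: 0.0155
grip_force: 50.0
```

```bash
python3 st.py
```

```text
16.4 tcp [0.6719 0.0696 0.0347 1.5046] frame xy [-0.0189 -0.0573] F frame [-7.8615 -9.7198] 2.8763580053195503 T [-1.7873  1.6555 -0.0205] [-3.135   0.007   1.5045]
```

Call:
{"api": "step_arm", "payload": {"steps": [[0.0005,0,0,0,-1],[0.001,0,0,0,-1],[0.0015,0,0,0,-1],[0.0015,0,0,0,-1]]}}

```text
t: 16.73
ee_pos: [0.672, 0.071, 0.0347]
tool_rot: [-3.135, 0.007, 1.505]
contact_force: [-8.5, -8.8, 2.4]
grip_width: 0.0158
grip_force: 50.0
```

```bash
python3 st.py
```

```text
17.0333 tcp [0.672  0.071  0.0347 1.5045] frame xy [-0.0189 -0.0559] F frame [ -7.7277 -10.0891] 2.6345390280094043 T [-1.8389  1.6405  0.0058] [-3.135   0.0071  1.5045]
```

Force has held steady near 10 N along +y. From here I go in small steps and watch for the rise when the blade seats.

Call:
{"api": "step_arm", "payload": {"steps": [[0.0005,0,0,0,-1],[0.001,0,0,0,-1],[0.001,0,0,0,-1]]}}

```text
t: 17.28
ee_pos: [0.6721, 0.072, 0.0347]
tool_rot: [-3.135, 0.007, 1.505]
contact_force: [-7.8, -8.5, 2.4]
grip_width: 0.0159
grip_force: 50.0
```

```bash
python3 st.py
```

```text
17.5833 tcp [0.6721 0.0719 0.0347 1.5045] frame xy [-0.0189 -0.0549] F frame [-7.8664 -9.7198] 2.7047208503839726 T [-1.8195  1.6466 -0.0085] [-3.135   0.0071  1.5045]
```

Call:
{"api": "step_arm", "payload": {"steps": [[0.0005,0,0,0,-1],[0.001,0,0,0,-1],[0.001,0,0,0,-1]]}}

```text
t: 17.83
ee_pos: [0.6722, 0.073, 0.0347]
tool_rot: [-3.135, 0.007, 1.505]
contact_force: [-7.7, -9.0, 2.9]
grip_width: 0.0155
grip_force: 50.0
```

```bash
python3 st.py
```

```text
18.1333 tcp [0.6722 0.073  0.0347 1.5045] frame xy [-0.0189 -0.0538] F frame [-7.5039 -9.6618] 2.570910815514638 T [-1.8132  1.6369  0.01  ] [-3.135   0.007   1.5045]
```

Call:
{"api": "step_arm", "payload": {"steps": [[0.0005,0,0,0,-1],[0.001,0,0,0,-1],[0.001,0,0,0,-1]]}}

```text
t: 18.38
ee_pos: [0.6722, 0.074, 0.0347]
tool_rot: [-3.135, 0.007, 1.505]
contact_force: [-9.2, -9.4, 3.2]
grip_width: 0.0155
grip_force: 50.0
```

```bash
python3 st.py;  python3 - <<'E'
from h import *
s=bot.capture("side")[160:220,300:400]
cv2.imwrite("pics/g4.png",cv2.resize(s,None,fx=7,fy=7,interpolation=cv2.INTER_CUBIC))
E
```

```text
18.6833 tcp [0.6722 0.074  0.0347 1.5045] frame xy [-0.0189 -0.0528] F frame [-7.7063 -9.6717] 2.4385159738741233 T [-1.7937  1.6271 -0.0068] [-3.135   0.007   1.5045]
```

View pics/g4.png

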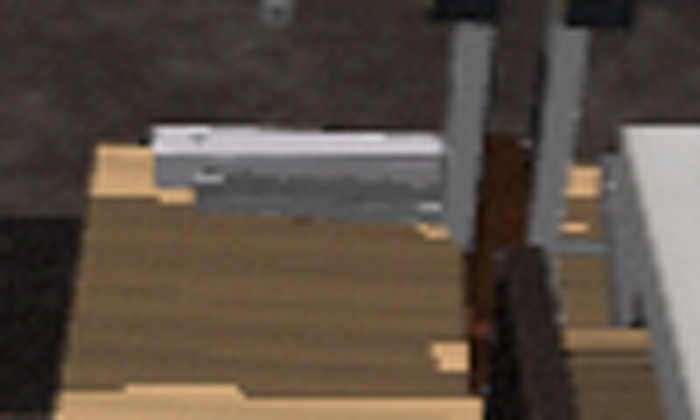

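The bar and blade now look almost parallel. Next I measure the bar's angle and keep going in small steps.

Run:
```python
from h import *
for im,prs in(("now",[((158,153),(440,155)),((152,128),(445,135))]),("before",[((158,180),(420,172)),((152,150),(430,141))])):
  for p in prs:
    a,b=[onz("side",q,.026) for q in crop(p,300,160,7)]
    d=b-a; print(im,np.arctan2(d[1],d[0])+.069,b)
```

```text
now 0.06319683326967376 [0.65997516 0.13273553]
now 0.033524722300730024 [0.66283178 0.14516506]
before 0.1278793086435406 [0.65209764 0.12233713]
before 0.13223542286752277 [0.65717761 0.14137212]
```

Call:
{"api": "step_arm", "payload": {"steps": [[0.0005,0,0,0,-1],[0.0007,0,0,0,-1],[0.0007,0,0,0,-1]]}}

```text
t: 18.98
ee_pos: [0.6723, 0.0746, 0.0347]
tool_rot: [-3.135, 0.007, 1.505]
contact_force: [-8.6, -9.9, 3.0]
grip_width: 0.0156
grip_force: 50.0
```

```bash
python3 st.py
```

```text
19.2833 tcp [0.6723 0.0746 0.0347 1.5045] frame xy [-0.0189 -0.0522] F frame [-7.4772 -9.6625] 2.5492432227709503 T [-1.8199  1.6332  0.0053] [-3.135   0.0071  1.5045]
```

Call:
{"api": "step_arm", "payload": {"steps": [[0.0005,0,0,0,-1],[0.001,0,0,0,-1],[0.001,0,0,0,-1]]}}

```text
t: 19.53
ee_pos: [0.6723, 0.0748, 0.0347]
tool_rot: [-3.135, 0.009, 1.504]
contact_force: [-8.8, -11.7, 2.7]
grip_width: 0.0159
grip_force: 50.0
```

```bash
python3 st.py
```

```text
19.8333 tcp [0.6723 0.0748 0.0347 1.5044] frame xy [-0.0189 -0.052 ] F frame [ -8.0705 -11.2181] 3.390970099415768 T [-2.0665  1.6922  0.0198] [-3.1348  0.0083  1.5045]
```

Call:
{"api": "step_arm", "payload": {"steps": [[0.0005,0,0,0,-1],[0.001,0,0,0,-1],[0.001,0,0,0,-1]]}}

```text
t: 20.08
ee_pos: [0.6723, 0.0749, 0.0348]
tool_rot: [-3.135, 0.01, 1.504]
contact_force: [-9.0, -12.9, 3.6]
grip_width: 0.016
grip_force: 50.0
```

```bash
python3 st.py
```

```text
20.3833 tcp [0.6723 0.0749 0.0348 1.5044] frame xy [-0.0189 -0.0519] F frame [ -8.0051 -13.2291] 3.518632655630275 T [-2.4169  1.7692 -0.0041] [-3.1347  0.0097  1.5044]
```

Call:
{"api": "step_arm", "payload": {"steps": [[0.0005,0,0,0,-1],[0.001,0,0,0,-1],[0.001,0,0,0,-1]]}}

```text
t: 20.63
ee_pos: [0.6723, 0.075, 0.0348]
tool_rot: [-3.134, 0.011, 1.504]
contact_force: [-8.7, -14.3, 4.0]
grip_width: 0.016
grip_force: 50.0
```

```bash
python3 st.py
```

```text
20.9333 tcp [0.6723 0.075  0.0348 1.5044] frame xy [-0.0189 -0.0518] F frame [ -8.2962 -15.2017] 3.8066411171755554 T [-2.7604  1.8488  0.0201] [-3.1345  0.0111  1.5044]
```

The blade has seated: force rises with no further movement. I'll hold it at about 16 N.

Call:
{"api": "step_arm", "payload": {"steps": [[0.0004,0,0,0,-1],[0.0004,0,0,0,-1],[0.0004,0,0,0,-1],[0.0004,0,0,0,-1],[0.0004,0,0,0,-1],[0.0004,0,0,0,-1],[0.0004,0,0,0,-1],[0.0004,0,0,0,-1]]}}

```text
t: 21.6
ee_pos: [0.6723, 0.075, 0.0349]
tool_rot: [-3.134, 0.012, 1.504]
contact_force: [-8.0, -16.2, 4.3]
grip_width: 0.0154
grip_force: 50.0
```

```bash
python3 st.py;  python3 - <<'E'
from h import *
im=bot.capture("side")
cv2.imwrite("pics/g5.png",cv2.resize(im[155:215,300:400],None,fx=8,fy=8,interpolation=cv2.INTER_CUBIC))
E
```

```text
21.9 tcp [0.6723 0.0751 0.0349 1.5043] frame xy [-0.0189 -0.0517] F frame [ -8.0031 -15.5959] 4.093106948305876 T [-2.8822  1.8725  0.0304] [-3.1345  0.0116  1.5043]
```

View pics/g5.png

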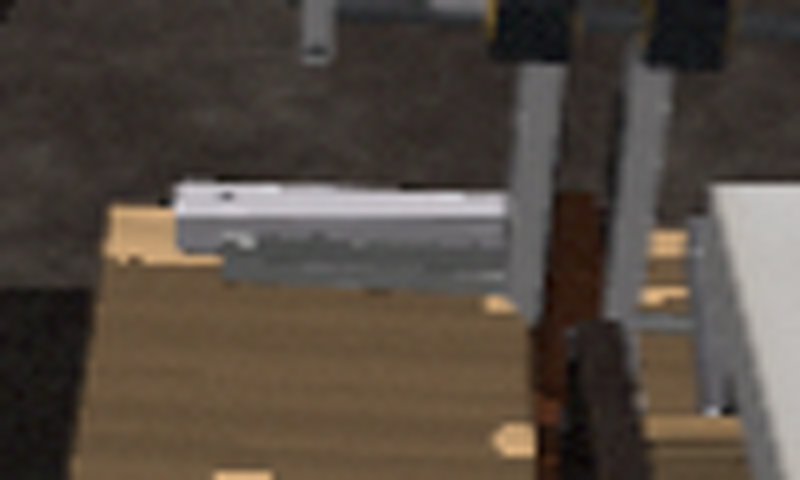

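Run:
```python
from h import *
g=np.mean([cv2.cvtColor(bot.capture("side"),cv2.COLOR_BGR2GRAY).astype(float) for _ in range(4)],0)
def edge(c0,c1,r0,r1,sgn,z,name):
    P=[];rs=[]
    for c in range(c0,c1):
        d=sgn*np.diff(g[r0:r1,c]); k=int(np.argmax(d)); w=np.clip(d[max(k-1,0):k+2],0,None)
        r=r0+.5+(np.arange(max(k-1,0),max(k-1,0)+len(w))*w).sum()/w.sum(); rs.append(round(r,1))
        P.append(onz("side",(c,r),z))
    P=np.array(P); vx,vy,x,y=cv2.fitLine(P.astype(np.float32),cv2.DIST_HUBER,0,1e-4,1e-4).ravel()
    print(name,"yaw",np.arctan2(vy*np.sign(vx),abs(vx)),"y at x=.62",y+(0.62-x)*vy/vx); return rs
# full-image rows: crop/8+155
print(edge(325,361,174,181,1,.026,"bar back top"))
print(edge(325,361,179,185,-1,.026,"bar front top"))
print(edge(330,360,187,193,1,.0105,"blade bottom"))
np.set_printoptions(linewidth=200)
for c in(326,332,338,344,350,356,360):print(c,g[174:194,c].round().astype(int))
```

```text
bar back top yaw -0.07029994 y at x=.62 0.14788441
[np.float64(177.3), np.float64(177.3), np.float64(177.5), np.float64(177.5), np.float64(177.5), np.float64(177.5), np.float64(177.5), np.float64(177.5), np.float64(177.5), np.float64(177.5), np.float64(177.7), np.float64(177.7), np.float64(177.7), np.float64(177.7), np.float64(177.7), np.float64(177.7), np.float64(177.8), np.float64(178.1), np.float64(178.1), np.float64(178.1), np.float64(178.2), np.float64(178.3), np.float64(178.3), np.float64(178.3), np.float64(178.3), np.float64(178.5), np.float64(178.5), np.float64(178.5), np.float64(178.5), np.float64(178.5), np.float64(178.5), np.float64(178.5), np.float64(178.5), np.float64(178.7), np.float64(178.7), np.float64(178.7)]
bar front top yaw 0.007447796 y at x=.62 0.13311651
[np.float64(181.6), np.float64(181.5), np.float64(181.5), np.float64(181.5), np.float64(181.6), np.float64(181.6), np.float64(181.5), np.float64(181.5), np.float64(181.5), np.float64(181.6), np.float64(181.6), np.float64(181.6), np.float64(181.7), np.float64(181.7), np.float64(181.7), np.float64(181.7), np.floa
[... 897 characters left out ...]
7), np.float64(188.6), np.float64(188.5), np.float64(188.5), np.float64(188.5), np.float64(188.4)]
326 [ 42  49  45  75 188 185 188 195 110 106 109 109  96 158  87  83  86  86  86  89]
332 [ 46  52  49  50 192 189 190 188 111 107  94  76  76  83  84  84  77  85  84  88]
338 [ 50  46  57  61 156 189 190 189 122 108  95  78  77  78  94  85  86  85  82  86]
344 [ 61  54  56  55 103 189 189 188 125 108 105 103  78  78  89  86  95  85  83  84]
350 [ 50  51  55  54  40 189 190 189 114 106 106  90  79  78  85  88  84  84  84  84]
356 [ 50  50  48  46  50 199 190 191 104 108 106 100  78  78  73  89  86  86  86  82]
360 [ 48  52  49  50  54 156 189 190 102 117 106 106  82  78  79 108  89  89 110 107]
```

The bar's back edge measures a yaw of -0.070 rad, which matches the frame, and the hold has lasted over a second. I'll ease off, back away and lift.

Call:
{"api": "step_arm", "payload": {"steps": [[-0.002,0,0,0,-1],[-0.005,-0.001,0,0,-1],[-0.009,-0.003,-0.001,0,-1],[-0.014,-0.007,-0.002,0,-1],[-0.019,-0.011,-0.004,0,-1],[-0.022,-0.015,-0.02,0,-1],[-0.022,-0.015,-0.05,0,-1],[-0.022,-0.015,-0.08,0,-1]]}}

```text
t: 22.82
ee_pos: [0.6576, 0.0611, 0.1148]
tool_rot: [-3.139, -0.0, 1.505]
contact_force: [0.6, 0.4, -2.4]
grip_width: 0.0157
grip_force: 50.0
```

```bash
python3 st.py
```

```text
23.1167 tcp [0.6611 0.0613 0.1187 1.5049] frame xy [-0.0291 -0.0663] F frame [ 0.3842 -0.207 ] -1.4944505428592356 T [-0.0583 -0.159  -0.0136] [-3.1387  0.0001  1.5049]
```

Call:
{"api": "step_arm", "payload": {"steps": [[-0.025,-0.03,0,0,-1],[-0.05,-0.06,0,0,-1],[-0.075,-0.09,0,0,-1],[-0.105,-0.115,0,0,-1],[-0.14,-0.135,0,0,-1],[-0.175,-0.15,0,0,-1],[-0.21,-0.165,0,0,-1],[-0.245,-0.1795,0,0,-1]]}}

```text
t: 23.78
ee_pos: [0.461, -0.1716, 0.1133]
tool_rot: [-3.138, -0.002, 1.505]
contact_force: [0.7, -0.6, -2.4]
grip_width: 0.0155
grip_force: 50.0
```

Call:
{"api": "step_arm", "payload": {"steps": [[-0.026,0,0,0,-1],[-0.026,0,0,0,-1],[-0.026,0,0,0,-1],[-0.026,0,0,0,-1]]}}

```text
t: 24.12
ee_pos: [0.4609, -0.1963, 0.1138]
tool_rot: [-3.139, -0.002, 1.504]
contact_force: [-0.1, 0.5, -1.4]
grip_width: 0.0158
grip_force: 50.0
```

```bash
python3 - <<'E'
from h import *
g=bot.capture("top")
cv2.imwrite("pics/t1.png",cv2.resize(g[138:222,272:356],None,fx=7,fy=7,interpolation=cv2.INTER_CUBIC))
E
python3 st.py
```

```text
24.4667 tcp [ 0.4619 -0.1961  0.1148  1.5065] frame xy [-0.2093 -0.3373] F frame [-0.2458  0.087 ] -2.1334671796969498 T [-0.0623 -0.111   0.0096] [-3.1415 -0.0001  1.5062]
```

View pics/t1.png

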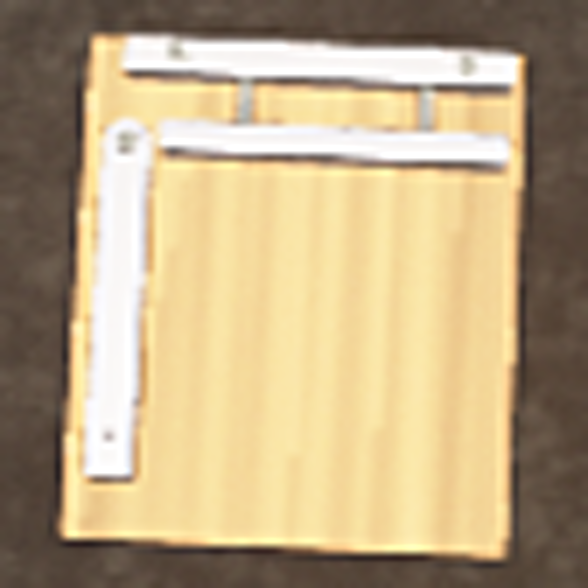

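The top view shows the loose side (screw 125,142; far hole 109,435) now looking parallel to the board's left edge. I'll check the angle numerically.

Run:
```python
from h import *
G=np.mean([cv2.cvtColor(bot.capture("top"),cv2.COLOR_BGR2HSV).astype(float)[...,1] for _ in range(4)],0)
def fit(P,n):
    vx,vy,x,y=cv2.fitLine(np.array(P,np.float32),cv2.DIST_HUBER,0,1e-4,1e-4).ravel(); print(n,np.arctan2(vy,vx))
# saturation: bars low, wood high, loose side edges row-wise
def cross(v,th): 
    k=np.where(np.diff(np.sign(v-th))!=0)[0]; return [i+(th-v[i])/(v[i+1]-v[i]) for i in k]
L=[];R=[]
for r in range(162,202):
    c=cross(G[r,280:300],50)
    if len(c)>=2: L.append(onz("top",(280+c[-2],r),.026));R.append(onz("top",(280+c[-1],r),.026))
fit(L,"loose outer");fit(R,"loose inner")
for r0,r1,n in((152,164,"strip"),(140,153,"bar")):
    A=[];B=[]
    for c in range(298,340):
        k=cross(G[r0:r1,c],50)
        if len(k)>=2:A.append(onz("top",(c,r0+k[-2]),.026));B.append(onz("top",(c,r0+k[-1]),.026))
    for X,m in((A,"far"),(B,"near")):
        vx,vy,_,_=cv2.fitLine(np.array(X,np.float32),cv2.DIST_HUBER,0,1e-4,1e-4).ravel();print(n,m,len(X),np.arctan(-vx/vy))
a,b=[onz("top",p,.026) for p in crop([(125,142),(109,435)],272,138,7)];d=a-b;print("holes",np.arctan2(d[1],d[0]))
```

```text
loose outer -0.07145486
loose inner -0.06847412
strip far 38 -0.073043786
strip near 38 -0.06579836
bar far 38 -0.068716004
bar near 38 -0.067849234
holes -0.06603774621943448
```

Loose side and fixed side agree within about 0.003 rad, so the corner is square. Now I lower the square onto the mat.

Call:
{"api": "step_arm", "payload": {"steps": [[0,0,0.03,0,-1],[0,0,0.06,0,-1],[0,0,0.078,0,-1],[0,0,0.082,0,-1],[0,0,0.0845,0,-1],[0,0,0.086,0,-1],[0,0,0.0865,0,-1],[0,0,0.0865,0,-1]]}}

```text
t: 25.33
ee_pos: [0.4632, -0.1981, 0.0302]
tool_rot: [3.139, 0.001, 1.505]
contact_force: [0.1, 0.0, -3.0]
grip_width: 0.0157
grip_force: 50.0
```

```bash
python3 st.py
```

```text
Traceback (most recent call last):
  File "st.py", line 6, in <module>
    bot.capture("side"); s=bot.state(); F.append(s["contact_force"]);T.append(s["torque"]);X.append(np.r_[s["ee_pos"],s["tool_rot"][2]])
    ~~~~~~~~~~~^^^^^^^^
ValueError: 200 camera calls are used up
```

Call:
{"api": "step_arm", "payload": {"steps": [[0,0,0.0005,0,-1],[0,0,0.001,0,-1],[0,0,0.001,0,-1],[0,0,0.001,0,-1],[0,0,0.001,0,-1],[0,0,0.001,0,-1]]}}

```text
t: 26.08
ee_pos: [0.4621, -0.1974, 0.0282]
tool_rot: [3.141, 0.0, 1.505]
contact_force: [-1.1, 0.0, 3.4]
grip_width: 0.0158
grip_force: 50.0
```

Call:
{"api": "step_arm", "payload": {"steps": [[0,0,0.0004,0,-1],[0,0,0.0008,0,-1],[0,0,0.0008,0,-1],[0,0,0.0008,0,-1],[0,0,0.0008,0,-1]]}}

```text
t: 26.5
ee_pos: [0.4621, -0.1974, 0.0282]
tool_rot: [3.142, 0.0, 1.505]
contact_force: [-3.5, 1.0, 10.4]
grip_width: 0.0156
grip_force: 50.0
```

The square is down on the mat, with force rising at the same height as the original grasp. I'll ease the pressure, open the gripper and rise.

Call:
{"api": "step_arm", "payload": {"steps": [[0,0,-0.0008,0,-1],[0,0,-0.0008,0,-1],[0,0,-0.0008,0,0.0],[0,0,-0.0008,0,0.0],[0,0,-0.0008,0,0.0],[0,0,-0.0008,0,0.0],[0,0,-0.0008,0,0.0],[0,0,-0.0008,0,0.0]]}}

```text
t: 27.17
ee_pos: [0.4619, -0.1972, 0.0276]
tool_rot: [-3.141, -0.0, 1.505]
contact_force: [-0.5, 0.2, -0.2]
grip_width: 0.0463
grip_force: 0.0
```

Call:
{"api": "step_arm", "payload": {"steps": [[0,0,-0.001,0,0.0],[0,0,-0.02,0,0.0],[0,0,-0.05,0,0.0],[0,0,-0.08,0,0.0],[0,0,-0.11,0,0.0],[0,0,-0.13,0,0.0],[0,0,-0.13,0,0.0],[0,0,-0.13,0,0.0]]}}

```text
t: 27.83
ee_pos: [0.4628, -0.1978, 0.159]
tool_rot: [3.139, 0.002, 1.505]
contact_force: [0.4, 0.6, -0.1]
grip_width: 0.0467
grip_force: 0.0
```

Call:
{"api": "step_arm", "payload": {"steps": [[0,0,0,0,0],[0,0,0,0,0],[0,0,0,0,0],[0,0,0,0,0],[0,0,0,0,0],[0,0,0,0,0]]}}

```text
t: 28.33
ee_pos: [0.4616, -0.1971, 0.1572]
tool_rot: [-3.141, -0.001, 1.505]
contact_force: [0.5, -0.9, 0.6]
grip_width: 0.0471
grip_force: 0.0
```

```bash
python3 -c "
from rig import bot
print(bot.finish_job())"
```

```text
the job is handed in; nothing more can be done
None
```

I handed the job in at 28 s. The corner measures square to about 0.003 rad from the top camera. The square was held seated for over a second at about 8 N on the fixed side and 16 N in all along +y. It was set back down at the middle of the mat, though I had used all 200 camera calls by then, so that last step was checked only by position and force, and the judging result was not shown.

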